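# Angle the drilled rail past the post into the stop jig

## Task

Push the drilled pine rail across the table into the bay of the plywood stop jig: angle it past the green post, one end in behind the post first, then swing the other end in, until its long side lies flush along the back fence between the two end stops. Only push it with the fingers so that it slides on the table - never lift or tip it - and leave the other loose things where they stand.

Things in the scene. Friction and masses are not known exactly. Their poses are not given: they have to be found in the camera images.
- rail: Loose pine rail (batten) with four dark drill holes along its top, 240 mm long, 40 mm wide, 34 mm high, about 0.17 kg, lying on the table in front of the jig. Origin: centre of its underside. Its y axis runs along its length, x across its width, z up.
- rail_left (a point): Centre of the bottom edge of the rail's end at its own +y (120 mm from the origin); at the start this is the end on the robot's left.
- rail_right (a point): The same point at the rail's -y end; at the start the end on the robot's right.
- jig: Fixed plywood stop jig, 30 mm high, screwed straight to the table (no base plate): a back fence with two end stops, a bay open towards the robot. Origin: at table level, middle of the fence's front face. x points away from the robot, square to that face, into the fence; y along the fence to the robot's left. Fence 375 mm long, 35 mm thick behind its face.
- stop_left (a point): Middle of the inner face of the left end stop, at table level: jig x = -25, y = +137.5 mm. Each stop is a 50 x 50 mm block, 30 mm high, against the fence, reaching out to jig x = -50 mm. The bay is 275 mm long between the stops.
- stop_right (a point): The same point of the right end stop: jig x = -25, y = -137.5 mm.
- post: Fixed upright green dowel post, 28 mm across, 65 mm high. Origin: its axis at the table, jig x = -90 mm, jig y = +87.5 or -87.5 mm (left or right, varies). The opening between it and the farther end stop is shorter than the rail, so the rail must go in end first behind it. Its 1 mm steel foot collar and the empty socket plate at the mirror place do not obstruct.
- paint_tin: Loose bystander, to be left where it is: blue paint tin, 90 mm across, 110 mm tall. Origin: centre of its underside.
- glue: Loose bystander, to be left where it is: white glue bottle, 52 mm across, 150 mm tall. Origin: centre of its underside.
- tape: Loose bystander, to be left where it is: yellow roll of tape lying flat, 90 mm across, 25 mm tall. Origin: centre of its underside.
- dowel_stub: Loose bystander, to be left where it is: short black-painted dowel standing on end, 28 mm across, 70 mm tall, at the right-hand side of the table. Origin: centre of its underside.
- jar: Loose bystander, to be left where it is: amber jar, 70 mm across, 90 mm tall. Origin: centre of its underside.

How it is judged:
At the end, for the whole second after the job is handed in: The rail lies flat on the table in the bay, between the end stops, with its long side along the back fence: neither end stands more than 6 mm off the fence face; it is at rest. On the way it was never lifted more than 12 mm or tipped more than about 8 degrees, and no bystander moved more than 25 mm (x of rail_left in the frame of jig between -0.026 and -0.014 m and x of rail_right in the frame of jig between -0.026 and -0.014 m and y of rail in the frame of jig between -0.022 and 0.022 m and height (world z) of rail below 0.004 m and angle between rail's own z axis and vertical below 0.05 rad and linear speed of rail below 0.01 m/s); the robot touches nothing.
It fails at once if the rail is lifted off the table or tipped instead of slid (height (world z) of rail above 0.012 m or angle between rail's own z axis and vertical above 0.15 rad).
It fails at once if one of the loose bystanders is moved by more than 25 mm (distance of any of paint_tin, glue, tape, dowel_stub, jar from where it was at the start of the episode above 0.025 m).
It also fails if it takes over 67 s, if anything falls off the work surface, if the arm or the gripper's body presses on something with over 40 N, if the wrist force passes 120 N, or if a joint passes its speed limit or range.

## Robot

A 6-joint arm with a two-finger parallel gripper is mounted at the origin on the work surface. World frame = base frame: x ahead of the robot, y to its left, z up, the work surface at z = 0. Lengths are in m, angles in rad, forces in N, time in s.
With the tool pointing down it reaches from about 0.35 to 0.975 m from the base axis. Payload 17.4 kg.
Tool frame: the origin (TCP) lies on the centre line of the jaws, within the pads' length; the fingertips stand 11 mm ahead of it and the grasp point (between the pads) lies 8 mm behind it; x points along the fingers, y is the direction in which the jaws open and shut, and the axes are right-handed (so a half turn about x gives the same grasp; the last joint's range is limited). The gripper opens to 85 mm and grips with 20 to 120 N. Pads are 22 mm wide; open, the fingers measure 114 mm over their backs; the gripper's body (76 mm by 85 mm) begins 54 mm behind the grasp point. The pads swing forward as they close: fully open they stand 13 mm farther back than shut.
Start: joints at [1.145, 0.116, 1.442, -0, 1.584, -0.038], TCP at [0.255, 0.625, 0.242] pointing down, gripper open.
Joint ranges: [-2.83, 2.83], [-0.83, 2.19], [0.07, 2.5], [-1.14, 4.28], [0.01, 3], [-2.97, 2.97]. Speed limits (rad/s): [1.89, 1.89, 2.22, 3.14, 3.14, 3.14].

## Interface

Orientations are given as a rotation vector (axis times angle).
In Python, from cell import manip, cams gives the robot as it stands.
- The arm moves only by the tool play_rows, never from a script. Its argument "targets" is a list of rows, each a list of 6 numbers: the shift along the tool's x, y, z in cm, then the turn, a rotation vector about the tool's x, y, z in degrees. In form: [[dx, dy, dz, rx, ry, rz], ...]. A call has 1 to 20 rows; each row is the pose to reach, as a shift and turn from the pose measured when the call began, along the tool's axes at that moment; what a row does not reach only later rows make up. A row lasts 1/8 s, in which the tool goes at most 62.5 mm and 10.7 degrees, less where a joint would pass 70% of its speed; a pose out of reach is approached as far as the arm can. A call with a gripper value outside its range is refused whole. "hand" is the closure, from -1 (fully open) to 1 (shut), set as the call begins (left out, the last holds). The fingers move at their own pace and stop on an object; "grip_force" is the grip in N (left out, the last holds). Time passes only in rows, so rows that repeat a pose let the fingers close. It gives the time, the measured TCP pose, the force and the opening at its end, in the units of the state.
- manip.sense(): the state, without advancing time (a new reading comes with each control period).
- cams.snapshot(name): name is "side" or "top" or "wrist"; returns the picture (420x560x3 uint8, red, green, blue); there is no depth.
- cams.get_calibration(name): a dict with "fx", "fy", "cx", "cy" (pixels), "R" (3x3) and "t" (3): a world point X has camera coordinates R X + t. Camera axes: x right, y down, z forward; pixel columns grow to the right and rows downward; lengths in m; the calibration is good to about 2 mm. The wrist camera is an equidistant fisheye: a pixel r from the principal point sees the ray r / f radians off the axis. A picture is of the moment at which its call begins: read the wrist's pose just before it. get_calibration takes no time and is no camera call; for the wrist camera it gives the pose at the moment of the call.
- manip.sign_off(): hands the job in, once; it reports no verdict.
The state is a dict: "clock": time; "qpos": joint angles; "joint_velocities": joint speeds; "joint_efforts": joint torques, N m; "eef_pos": TCP position; "ee_rot": TCP orientation; "wrist_force": force on the tool from outside, world axes, zero at the start; "moment": the same for the moment, N m; "finger_gap": finger opening in m.
Only numpy, scipy, OpenCV 4.12 (cv2) and the standard library are available. Lean on these libraries where they do the work, as an engineer would, in place of code of your own. Each camera call takes 0.05 s, during which the arm holds its last target. There are 200 camera calls.

## Working session

There is one attempt and no reset: what is moved stays moved. The work goes in short steps, Python scripts to look and compute and a tool call to move; the robot and the scene stay as the last step left them, time stands still between calls to the robot, and variables do not carry over. Pictures are saved under pics/ and viewed, about 8 in all and at most 12, crops included, and the job is handed in when it is done.

Besides the shell and the picture viewer there is one more tool, called after "Request:" as a command line: name --pt "numbers of a row" for each row, then --argument value for the rest. play_rows: Moves the arm, as the interface text tells. Its arguments: {"type":"object","properties":{"targets":{"type":"array"},"hand":{"type":"number"},"grip_force":{"type":"number"}},"required":["targets"]}

```bash
ls; mkdir -p pics; python3 - <<'E'
from cell import manip, cams
import cv2
s=manip.sense(); print({k:s[k] for k in('clock','eef_pos','ee_rot','finger_gap')})
for n in('top','side'):
    im=cams.snapshot(n); cv2.imwrite(f'pics/{n}0.png',im[:,:,::-1]); print(cams.get_calibration(n))
E
```

```text
pics
{'clock': 0.0, 'eef_pos': array([0.25518951, 0.62469808, 0.24155997]), 'ee_rot': array([ 0.30332269,  1.54955656, -0.30515057]), 'finger_gap': 0.0852674270931131}
{'fx': 419.5174861735163, 'fy': 419.5174861735163, 'cx': 274.3554185905309, 'cy': 209.36433750144474, 'R': array([[-0.00964561, -0.9996443 , -0.02486428],
       [-0.99657039,  0.01165367, -0.08192466],
       [ 0.08218528,  0.02398879, -0.99632832]]), 't': array([0.03744417, 0.58628066, 1.29189368])}
{'fx': 476.0938866672853, 'fy': 476.0938866672853, 'cx': 286.0972071736969, 'cy': 216.63736107218858, 'R': array([[ 9.46429095e-01, -3.22911626e-01,  2.22787612e-04],
       [-1.56698288e-01, -4.59873644e-01, -8.74049128e-01],
       [ 2.82343079e-01,  8.27190615e-01, -4.85837496e-01]]), 't': array([-0.53101499,  0.15284946,  1.09979279])}
```

View pics/top0.png

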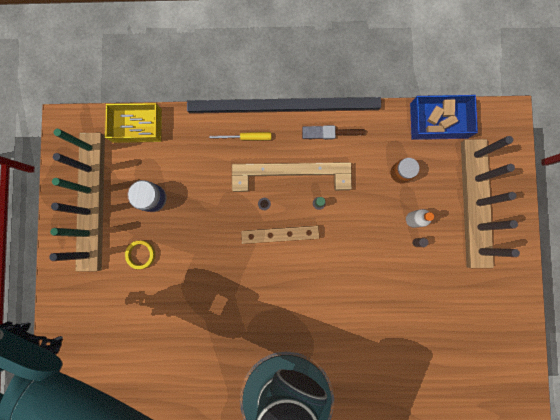

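View pics/side0.png

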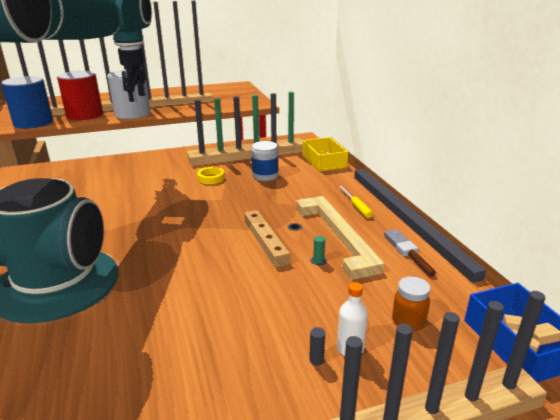

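The top view shows the rail at about px (241–319, 227–243) and the jig at (233–352, 163–190). The green post is on the robot's right at (320, 202), with the empty socket at (264, 203). The tape is at (139, 254), the tin at (146, 195), the jar at (407, 169), the glue at (424, 217) and the dowel stub at (422, 242).

```bash
cat > h.py <<'E'
import numpy as np, cv2
from cell import manip, cams
def cast(cal,uv,z):
    uv=np.atleast_2d(np.array(uv,float)); R=np.array(cal['R']);t=np.array(cal['t'])
    d=np.c_[(uv[:,0]-cal['cx'])/cal['fx'],(uv[:,1]-cal['cy'])/cal['fy'],np.ones(len(uv))]@R
    c=-R.T@t
    return (c+d*((z-c[2])/d[:,2])[:,None])
def pine(im):
    hsv=cv2.cvtColor(im,cv2.COLOR_RGB2HSV)
    return hsv
E
python3 - <<'E'
from h import *
im=cv2.imread('pics/top0.png')[:,:,::-1].copy(); cal=cams.get_calibration('top')
hsv=cv2.cvtColor(im,cv2.COLOR_RGB2HSV)
for p in [(260,237),(300,234),(290,170),(240,183),(345,182),(290,215),(280,205),(290,250),(320,202)]: print(p,hsv[p[1],p[0]],im[p[1],p[0]])
m=((hsv[:,:,1]<150)&(hsv[:,:,2]>120)&(hsv[:,:,0]<25)).astype(np.uint8)*255
m[:,:200]=0;m[:,370:]=0;m[:150]=0;m[260:]=0
cs,_=cv2.findContours(m,cv2.RETR_EXTERNAL,cv2.CHAIN_APPROX_NONE)
for c in cs:
    if cv2.contourArea(c)>200:
        r=cv2.minAreaRect(c);b=cv2.boxPoints(r); print(cv2.contourArea(c),r); print(np.round(b,1).tolist())
        z=.034 if r[0][1]>210 else .03
        w=cast(cal,b,z); print(np.round(w,4).tolist(), w.mean(0))
        print([np.linalg.norm(w[i]-w[(i+1)%4]).round(4) for i in range(4)])
v=cv2.resize(np.hstack([im[150:260,220:370],cv2.cvtColor(m,cv2.COLOR_GRAY2RGB)[150:260,220:370]]),None,fx=2.6,fy=2.6,interpolation=cv2.INTER_CUBIC)
cv2.imwrite('pics/m0.png',v[:,:,::-1])
for n,p,z in [('post',(320,201),.065),('tape',(139,254),.025),('tin',(143,195),.11),('stub',(422,242),.07),('glue',(429,216),.15),('jar',(407,168),.09)]: print(n,cast(cal,p,z).round(3))
E
```

```text
(260, 237) [ 15 115 173] [173 134  95]
(300, 234) [ 16 113 178] [178 141  99]
(290, 170) [ 17  98 203] [203 170 125]
(240, 183) [ 11  11 178] [178 173 170]
(345, 182) [ 18 100 207] [207 174 126]
(290, 215) [ 13 149 164] [164 108  68]
(280, 205) [ 13 148 162] [162 110  68]
(290, 250) [ 13 156 168] [168 108  65]
(320, 202) [ 70  84 128] [ 86 128 100]
1029.0 ((277.7651672363281, 233.97535705566406), (29.59316635131836, 82.43479919433594), 84.68545532226562)
[[235.39999389648438, 223.10000610351562], [317.3999938964844, 215.39999389648438], [320.20001220703125, 244.89999389648438], [238.10000610351562, 252.5]]
[[0.5445, 0.1529, 0.034], [0.5654, -0.1026, 0.034], [0.4742, -0.1094, 0.034], [0.4531, 0.1445, 0.034]] [0.50931838 0.02135127 0.034     ]
[np.float64(0.2563), np.float64(0.0914), np.float64(0.2548), np.float64(0.0918)]
2752.0 ((295.0, 178.5), (57.0, 146.0), 90.0)
[[222.0, 150.0], [368.0, 150.0], [368.0, 207.0], [222.0, 207.0]]
[[0.777, 0.1953, 0.03], [0.77, -0.2652, 0.03], [0.5902, -0.2602, 0.03], [0.5956, 0.1952, 0.03]] [ 0.68319359 -0.0337301   0.03      ]
[np.float64(0.4606), np.float64(0.1799), np.float64(0.4555), np.float64(0.1815)]
post [[ 0.607 -0.109  0.065]]
tape [[0.451 0.457 0.025]]
tin [[0.627 0.418 0.11 ]]
stub [[ 0.48 -0.41  0.07]]
glue [[ 0.553 -0.406  0.15 ]]
jar [[ 0.7   -0.367  0.09 ]]
```

View pics/m0.png

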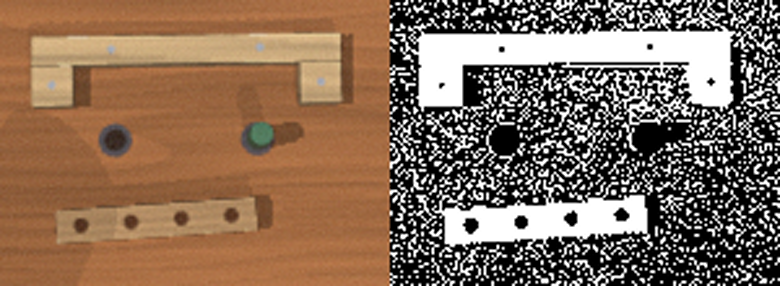

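The crop shows the jig, post and rail clearly. The mask is only noisy on the table, so I'll tighten it and fit again.

```bash
cat >> h.py <<'E'
def mask(im):
    b=cv2.GaussianBlur(cv2.resize(im,None,fx=3,fy=3,interpolation=cv2.INTER_CUBIC),(0,0),1.5)
    hsv=cv2.cvtColor(b,cv2.COLOR_RGB2HSV)
    m=((hsv[:,:,1]<135)&(hsv[:,:,2]>125)&(hsv[:,:,0]<25)).astype(np.uint8)*255
    return cv2.morphologyEx(cv2.morphologyEx(m,cv2.MORPH_OPEN,np.ones((7,7))),cv2.MORPH_CLOSE,np.ones((15,15)))
def blobs(im,cal,zf,roi):
    m=mask(im); k=np.zeros_like(m); x0,y0,x1,y1=[3*v for v in roi]; k[y0:y1,x0:x1]=m[y0:y1,x0:x1]
    out=[]
    for c in cv2.findContours(k,cv2.RETR_EXTERNAL,cv2.CHAIN_APPROX_NONE)[0]:
        if cv2.contourArea(c)>3000:
            p=(c[:,0]-1)/3.; z=zf(p.mean(0)); w=cast(cal,p,z)[:,:2]
            out.append((p.mean(0),cv2.minAreaRect((w*1000).astype(np.float32)),w))
    return out
E
python3 - <<'E'
from h import *
im=cv2.imread('pics/top0.png')[:,:,::-1].copy(); cal=cams.get_calibration('top')
for p,r,w in blobs(im,cal,lambda p:.034 if p[1]>210 else .03,(200,155,370,265)):
    print(p.round(0),r,cv2.boxPoints(r).round(1).tolist())
print('cam',(-np.array(cal['R']).T@cal['t']).round(3))
hsv=cv2.cvtColor(im,cv2.COLOR_RGB2HSV); g=((hsv[:,:,0]>50)&(hsv[:,:,0]<90)&(hsv[:,:,1]>60)); g[:,:300]=0;g[:,340:]=0;g[:190]=0;g[220:]=0
y,x=np.nonzero(g); print(x.min(),x.max(),y.min(),y.max()); print(cast(cal,[x.mean(),y.mean()],.065))
E
```

```text
[280. 234.] ((508.134765625, 15.503555297851562), (42.07265853881836, 240.92196655273438), 3.447798252105713) [[479.8999938964844, 134.5], [494.3999938964844, -106.0], [536.4000244140625, -103.5], [521.9000244140625, 137.0]]
[291. 172.] ((690.2748413085938, -22.140533447265625), (90.96957397460938, 378.0524597167969), 0.19662946462631226) [[644.0999755859375, 166.6999969482422], [645.4000244140625, -211.3000030517578], [736.4000244140625, -211.0], [735.0999755859375, 167.0]]
cam [ 0.478 -0.     1.336]
316 324 197 205
[[ 0.60663937 -0.10866915  0.065     ]]
```

```bash
cat >> h.py <<'E'
from scipy.spatial.transform import Rotation as Ro
D=np.pi/180
def Rt(psi): 
    c,s=np.cos(psi*D),np.sin(psi*D)
    return np.array([[0,-s,c],[0,c,s],[-1,0,0]])   # tool x down, y along rail, z = push direction
def rows(wps):
    """wps: (x,y,z,psi_deg) world tool poses -> rows from the present pose"""
    s=manip.sense(); R0=Ro.from_rotvec(s['ee_rot']).as_matrix(); p0=np.array(s['eef_pos'])
    out=[]
    for x,y,z,psi in wps:
        d=R0.T@(np.array([x,y,z])-p0)*100; r=Ro.from_matrix(R0.T@Rt(psi)).as_rotvec()/D
        out.append([round(float(v),1)+0 for v in (*d,*r)])
    return out
def show():
    s=manip.sense(); R=Ro.from_rotvec(s['ee_rot']).as_matrix()
    print('t',round(s['clock'],2),'p',np.round(s['eef_pos'],4),'psi',round(np.arctan2(R[1,2],R[0,2])/D,1),'xax',R[:,0].round(3),'F',np.round(s['wrist_force'],1),'gap',round(s['finger_gap'],4))
J=np.array([.698,-.0215])
def lerp(a,b,n): a,b=np.array(a,float),np.array(b,float); return [tuple(a+(b-a)*i/n) for i in range(1,n+1)]
def railpt(c,th,lx,ly):
    t=th*D; return np.array(c)+lx*np.array([np.cos(t),np.sin(t)])+ly*np.array([-np.sin(t),np.cos(t)])
def tidy(im): pass
E
python3 - <<'E'
from h import *
show()
s=manip.sense(); p=s['eef_pos']
a=railpt((.508,.0155),3.4,-.045,-.03); print(a)
R=Ro.from_rotvec(s['ee_rot']).as_matrix(); psi0=np.arctan2(R[1,2],R[0,2])/D
for r in rows(lerp((*p,psi0),(*a,.2,3.4),13)+[(*a,.1,3.4),(*a,.02,3.4)]): print(r)
E
```

```text
t 0.1 p [0.2552 0.6247 0.2417] psi -22.2 xax [-0.    -0.001 -1.   ] F [-1.1  0.5 -0.1] gap 0.0854
[ 0.4648584  -0.01711598]
[0.3, -4.0, 3.4, -2.0, 0.0, 0.1]
[0.6, -7.9, 6.7, -3.9, 0.0, 0.1]
[1.0, -11.9, 10.1, -5.9, 0.0, 0.1]
[1.3, -15.8, 13.4, -7.9, 0.0, 0.1]
[1.6, -19.8, 16.8, -9.9, 0.0, 0.1]
[1.9, -23.8, 20.2, -11.8, 0.0, 0.1]
[2.3, -27.7, 23.5, -13.8, 0.0, 0.1]
[2.6, -31.7, 26.9, -15.8, 0.0, 0.1]
[2.9, -35.6, 30.2, -17.7, 0.0, 0.1]
[3.2, -39.6, 33.6, -19.7, 0.0, 0.1]
[3.6, -43.6, 37.0, -21.7, 0.0, 0.1]
[3.9, -47.5, 40.3, -23.6, 0.0, 0.1]
[4.2, -51.5, 43.7, -25.6, 0.0, 0.1]
[14.2, -51.5, 43.7, -25.6, 0.0, 0.1]
[22.2, -51.5, 43.7, -25.6, 0.0, 0.1]
```

Request:
play_rows --pt "0.5 -6 5 -3 0 0" --pt "1 -12 10 -6 0 0" --pt "1.5 -18 15 -9 0 0" --pt "2 -24 20 -12 0 0" --pt "2.5 -30 25.5 -15 0 0" --pt "3 -36 30.5 -18 0 0" --pt "3.5 -42 36 -21 0 0" --pt "4 -47 40 -23.5 0 0" --pt "4.2 -51.5 43.7 -25.6 0 0" --pt "4.2 -51.5 43.7 -25.6 0 0" --pt "4.2 -51.5 43.7 -25.6 0 0" --pt "9 -51.5 43.7 -25.6 0 0" --pt "14 -51.5 43.7 -25.6 0 0" --pt "18 -51.5 43.7 -25.6 0 0" --pt "21 -51.5 43.7 -25.6 0 0" --pt "22 -51.5 43.7 -25.6 0 0" --pt "22 -51.5 43.7 -25.6 0 0" --hand -1

```text
clock: 2.22
eef_pos: [0.4649, -0.0175, 0.0223]
ee_rot: [-0.047, 1.571, 0.046]
wrist_force: [0.0, -0.0, 0.1]
finger_gap: 0.0855
```

```bash
python3 - <<'E'
from h import *
show()
a=cams.snapshot('side');b=cams.snapshot('top'); np.save('b.npy',b)
v=np.hstack([cv2.resize(a[150:300,180:390],None,fx=1.9,fy=1.9),cv2.resize(b[150:300,180:390],None,fx=1.9,fy=1.9)])
cv2.imwrite('pics/s1.png',v[:,:,::-1])
E
```

```text
t 2.23 p [ 0.4649 -0.0175  0.0223] psi 3.4 xax [-0.001 -0.001 -1.   ] F [ 0.  -0.   0.1] gap 0.0855
```

View pics/s1.png

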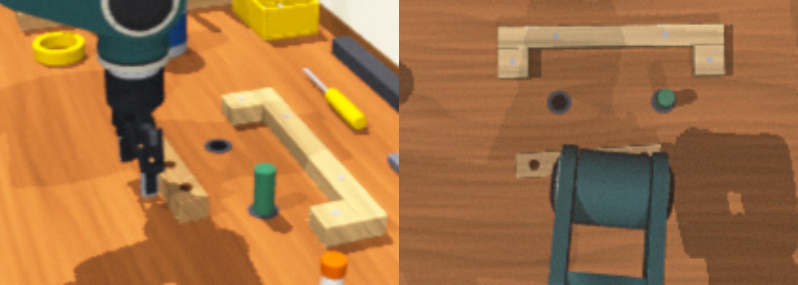

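The side view shows the open jaws just in front of the rail, with the right fingertip at about px (259, 253). That projects to z≈0.024, so when open the tips sit about 2 mm behind the TCP. I'll lower to z≈0.01 and push while turning.

```bash
python3 - <<'E'
from h import *
c=np.array((.508,.0155)); th=3.4
cor=railpt(c,th,0,.1)
w=[(*railpt(c,th,-.045,-.03),.010,th)]*2+[(*railpt(c,th,-.037,-.03),.010,th),(*railpt(c,th,-.031,-.03),.010,th)]
for i in range(1,16):
    t=th+26.6*i/15; c2=railpt(cor,t,0,-.1); w.append((*railpt(c2,t,-.031,-.03),.010,t))
for r in rows(w): print(r)
print(c2)
E
```

```text
[1.3, 0.0, -0.1, 0.0, 0.1, 0.1]
[1.3, 0.0, -0.1, 0.0, 0.1, 0.1]
[1.3, 0.0, 0.7, 0.0, 0.1, 0.1]
[1.3, 0.0, 1.3, 0.0, 0.1, 0.1]
[1.3, 0.0, 1.7, -1.8, 0.1, 0.1]
[1.3, -0.1, 2.1, -3.6, 0.1, 0.1]
[1.3, -0.2, 2.5, -5.3, 0.1, 0.1]
[1.3, -0.2, 3.0, -7.1, 0.1, 0.1]
[1.3, -0.3, 3.4, -8.9, 0.1, 0.1]
[1.3, -0.3, 3.8, -10.7, 0.1, 0.1]
[1.3, -0.3, 4.2, -12.4, 0.1, 0.1]
[1.4, -0.3, 4.6, -14.2, 0.1, 0.1]
[1.4, -0.3, 5.0, -16.0, 0.1, 0.1]
[1.4, -0.3, 5.4, -17.8, 0.1, 0.1]
[1.4, -0.2, 5.8, -19.5, 0.1, 0.1]
[1.4, -0.2, 6.3, -21.3, 0.0, 0.1]
[1.4, -0.1, 6.7, -23.1, 0.0, 0.1]
[1.4, -0.1, 7.1, -24.8, 0.0, 0.1]
[1.4, 0.0, 7.5, -26.6, 0.0, 0.1]
[0.55206936 0.02872144]
```

Request:
play_rows --pt "1.3 0 0 0 0 0" --pt "1.3 0 0 0 0 0" --pt "1.3 0 0.7 0 0 0" --pt "1.3 0 1.3 0 0 0" --pt "1.3 0 1.7 -1.8 0 0" --pt "1.3 -0.1 2.1 -3.6 0 0" --pt "1.3 -0.2 2.5 -5.3 0 0" --pt "1.3 -0.2 3.0 -7.1 0 0" --pt "1.3 -0.3 3.4 -8.9 0 0" --pt "1.3 -0.3 3.8 -10.7 0 0" --pt "1.3 -0.3 4.2 -12.4 0 0" --pt "1.3 -0.3 4.6 -14.2 0 0" --pt "1.3 -0.3 5.0 -16 0 0" --pt "1.3 -0.3 5.4 -17.8 0 0" --pt "1.3 -0.2 5.8 -19.5 0 0" --pt "1.3 -0.2 6.3 -21.3 0 0" --pt "1.3 -0.1 6.7 -23.1 0 0" --pt "1.3 -0.1 7.1 -24.8 0 0" --pt "1.3 0 7.5 -26.6 0 0" --pt "1.3 0 7.5 -26.6 0 0"

```text
clock: 4.82
eef_pos: [0.5407, -0.013, 0.0105]
ee_rot: [-0.412, 1.531, 0.41]
wrist_force: [0.2, -0.2, -0.7]
finger_gap: 0.085
```

```bash
python3 - <<'E'
from h import *
show()
s=manip.sense();p=s['eef_pos']
# push 23 mm on along the tool's z, then back off 20 and up
b=cams.snapshot('top'); a=cams.snapshot('side')
v=np.hstack([cv2.resize(a[150:300,180:390],None,fx=1.9,fy=1.9),cv2.resize(b[150:300,180:390],None,fx=1.9,fy=1.9)])
cv2.imwrite('pics/s2.png',v[:,:,::-1])
E
```

```text
t 4.83 p [ 0.5407 -0.013   0.0105] psi 30.0 xax [ 0.001 -0.001 -1.   ] F [ 0.2 -0.2 -0.7] gap 0.085
```

View pics/s2.png

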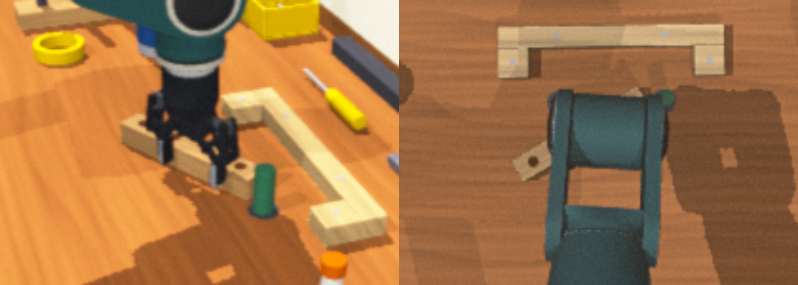

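The rail has turned to about 30° and its right end is just left of the post. Next I'll push another 25 mm along its normal, back off and move left to measure.

```bash
python3 - <<'E'
from h import *
p=np.array(manip.sense()['eef_pos'])
z=np.array([np.cos(30*D),np.sin(30*D)])
q=lambda d,h:(*(p[:2]+z*d),h,30)
e=(.40,.30,.15,-60)
w=[q(.005*i,.0105) for i in range(1,6)]+[q(.025,.0105),q(.01,.0105),q(0,.03),q(-.01,.09)]+lerp(q(-.01,.09),e,10)
for r in rows(w): print(r)
E
```

```text
[0.0, 0.0, 0.5, 0.0, 0.0, 0.1]
[0.0, 0.0, 1.0, 0.0, 0.0, 0.1]
[0.0, 0.0, 1.5, 0.0, 0.0, 0.1]
[0.0, 0.0, 2.0, 0.0, 0.0, 0.1]
[0.0, 0.0, 2.5, 0.0, 0.0, 0.1]
[0.0, 0.0, 2.5, 0.0, 0.0, 0.1]
[0.0, 0.0, 1.0, 0.0, 0.0, 0.1]
[-2.0, 0.0, 0.0, 0.0, 0.0, 0.1]
[-8.0, 0.0, -1.0, 0.0, 0.0, 0.1]
[-8.6, 3.4, -0.5, 9.0, 0.0, 0.1]
[-9.2, 6.8, -0.1, 18.0, 0.0, 0.1]
[-9.8, 10.2, 0.3, 27.0, 0.0, 0.1]
[-10.4, 13.6, 0.8, 36.0, 0.0, 0.1]
[-11.0, 17.1, 1.2, 45.0, 0.1, 0.1]
[-11.6, 20.5, 1.7, 54.0, 0.1, 0.1]
[-12.2, 23.9, 2.1, 63.0, 0.1, 0.1]
[-12.8, 27.3, 2.6, 72.0, 0.1, 0.1]
[-13.4, 30.7, 3.0, 81.0, 0.1, 0.1]
[-14.0, 34.1, 3.5, 90.0, 0.1, 0.0]
```

Request:
play_rows --pt "0 0 0.5 0 0 0" --pt "0 0 1 0 0 0" --pt "0 0 1.5 0 0 0" --pt "0 0 2 0 0 0" --pt "0 0 2.5 0 0 0" --pt "0 0 2.5 0 0 0" --pt "0 0 1 0 0 0" --pt "-2 0 0 0 0 0" --pt "-8 0 -1 0 0 0" --pt "-8.6 3.4 -0.5 9 0 0" --pt "-9.2 6.8 0 18 0 0" --pt "-9.8 10.2 0.3 27 0 0" --pt "-10.4 13.6 0.8 36 0 0" --pt "-11 17 1.2 45 0 0" --pt "-11.6 20.5 1.7 54 0 0" --pt "-12.2 24 2.1 63 0 0" --pt "-12.8 27.3 2.6 72 0 0" --pt "-13.4 30.7 3 81 0 0" --pt "-14 34 3.5 90 0 0" --pt "-14 34 3.5 90 0 0"

```text
clock: 7.42
eef_pos: [0.3998, 0.2998, 0.1503]
ee_rot: [0.816, 1.411, -0.815]
wrist_force: [-0.0, -0.2, -0.2]
finger_gap: 0.0857
```

```bash
cat >> h.py <<'E'
def rail(name='pics/x.png',jigedge=.642):
    """rail pose from the top view: world centre, yaw (deg), and in the jig frame"""
    im=cams.snapshot('top'); cv2.imwrite(name,im[:,:,::-1]); cal=cams.get_calibration('top')
    for p,r,w in blobs(im,cal,lambda p:.034,(200,150,400,275)):
        (cx,cy),(a,b),ang=r; bx=cv2.boxPoints(r)
        l=bx[1]-bx[0] if np.linalg.norm(bx[1]-bx[0])>np.linalg.norm(bx[2]-bx[1]) else bx[2]-bx[1]
        l=l*np.sign(l[1]); th=np.arctan2(-l[0],l[1])/D
        print('blob',np.round((cx,cy,a,b),1),'th',round(th,1),'jig mm',np.round((cx-698,cy+21.5),1))
E
python3 - <<'E'
from h import *
show(); rail('pics/t3.png')
E
```

```text
t 7.42 p [0.3998 0.2998 0.1503] psi -60.0 xax [ 0.002 -0.001 -1.   ] F [-0.  -0.2 -0.2] gap 0.0857
blob [575.3  41.7  43.3 241.8] th 29.8 jig mm [-122.7   63.2]
blob [689.1 -22.5 375.6  90.8] th -0.0 jig mm [-8.9 -1. ]
```

View pics/t3.png

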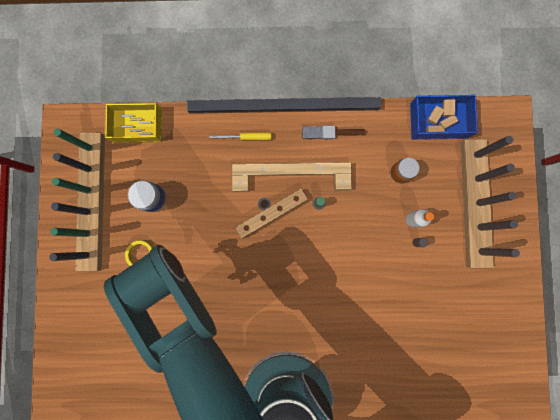

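The top view shows the rail from (240, 232) to (306, 193) with its right end just left of the post at (320, 202). Its measured yaw is 29.8° and its centre is (-123, 63) mm in the jig frame, about as planned. Next is the lengthwise push on its left end.

```bash
python3 - <<'E'
from h import *
c=(.5753,.0417);t=29.8;P=lambda ly,h:(*railpt(c,t,0,ly),h,t-90)
p=manip.sense()['eef_pos']
w=lerp((*p,-60),P(.155,.13),4)+[P(.155,.13),P(.155,.08),P(.155,.04),P(.155,.022),P(.155,.022)]
print(P(.155,.022))
for r in rows(w): print(r)
E
```

```text
(np.float64(0.4982690360407289), np.float64(0.1762036452721839), 0.022, -60.2)
[0.5, 0.6, 3.9, 0.2, 0.1, 0.0]
[1.0, 1.2, 7.8, 0.2, 0.1, 0.0]
[1.5, 1.7, 11.7, 0.3, 0.1, 0.0]
[2.0, 2.3, 15.5, 0.3, 0.1, 0.0]
[2.0, 2.3, 15.5, 0.3, 0.1, 0.0]
[7.0, 2.3, 15.5, 0.3, 0.1, 0.0]
[11.0, 2.3, 15.5, 0.3, 0.1, 0.0]
[12.8, 2.3, 15.5, 0.3, 0.1, 0.0]
[12.8, 2.3, 15.5, 0.3, 0.1, 0.0]
```

Request:
play_rows --pt "0.5 0.6 3.9 0.2 0 0" --pt "1 1.2 7.8 0.3 0 0" --pt "1.5 1.7 11.7 0.3 0 0" --pt "2 2.3 15.5 0.3 0 0" --pt "2 2.3 15.5 0.3 0 0" --pt "2 2.3 15.5 0.3 0 0" --pt "7 2.3 15.5 0.3 0 0" --pt "11 2.3 15.5 0.3 0 0" --pt "12.8 2.3 15.5 0.3 0 0" --pt "12.8 2.3 15.5 0.3 0 0" --hand 0.76

```text
clock: 8.72
eef_pos: [0.4975, 0.1764, 0.0219]
ee_rot: [0.816, 1.411, -0.818]
wrist_force: [0.2, -0.3, 0.8]
finger_gap: 0.0104
```

```bash
python3 - <<'E'
from h import *
show()
s=manip.sense(); p=np.array(s['eef_pos']); q=p[:2]-np.array((.5753,.0417)); t=29.8*D
print('local',q@[np.cos(t),np.sin(t)],q@[-np.sin(t),np.cos(t)])
E
```

```text
t 8.72 p [0.4975 0.1764 0.0219] psi -60.1 xax [ 0.    -0.001 -1.   ] F [ 0.2 -0.3  0.8] gap 0.0104
local -0.0005457012718876623 0.1555833601033324
```

Request:
play_rows --pt "0 0 1 0 0 0" --pt "0 0 1.7 0 0 0" --pt "0 0 2.2 0 0 0" --pt "0 0 2.7 0 0 0" --pt "0 0 3.2 0 0 0" --pt "0 0 3.7 0 0 0" --pt "0 0 4.2 0 0 0" --pt "0 0 4.7 0 0 0" --pt "0 0 5.2 0 0 0" --pt "0 0 5.7 0 0 0" --pt "0 0 6.2 0 0 0" --pt "0 0 6.7 0 0 0" --pt "0 0 6.7 0 0 0"

```text
clock: 10.35
eef_pos: [0.531, 0.1179, 0.0219]
ee_rot: [0.816, 1.411, -0.819]
wrist_force: [0.3, 0.6, 0.5]
finger_gap: 0.0104
```

```bash
python3 - <<'E'
from h import *
show(); rail('pics/t4.png'); im=cv2.imread('pics/t4.png')[:,:,::-1]
a=cams.snapshot('side')
v=np.hstack([cv2.resize(a[150:300,180:390],None,fx=1.9,fy=1.9),cv2.resize(im[150:300,180:390],None,fx=1.9,fy=1.9)])
cv2.imwrite('pics/s4.png',v[:,:,::-1])
E
```

```text
t 10.35 p [0.531  0.1179 0.0219] psi -60.2 xax [ 0.    -0.002 -1.   ] F [0.3 0.6 0.5] gap 0.0104
blob [612.4 -23.5  42.4 178.2] th 29.7 jig mm [-85.6  -2. ]
blob [689.9 -21.8 376.6  90.1] th -0.4 jig mm [-8.1 -0.3]
```

View pics/s4.png

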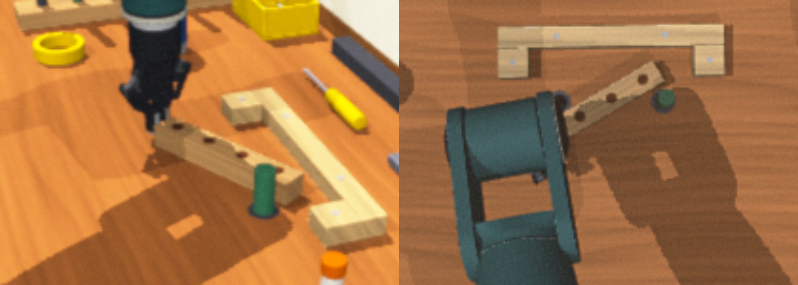

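The rail is sliding straight at yaw 29.7°, and its right end is passing behind the post. I'll push another 35 mm, then lift clear and go round to the front face.

```bash
python3 - <<'E'
from h import *
t=29.7;c=(.6144,-.027)
p=np.array(manip.sense()['eef_pos']); z=np.array([np.sin(t*D),-np.cos(t*D)])
q=lambda d,h:(*(p[:2]+z*d),h,t-90)
e=(*railpt(c,t,-.055,.06),.08,t); print(e)
w=[q(.005*i,.022) for i in range(1,8)]+[q(.035,.022),q(.01,.022),q(0,.09)]+lerp(q(0,.09),e,10)
for r in rows(w): print(r)
E
```

```text
(np.float64(0.5368977465999549), np.float64(-0.002132335897490935), 0.08, 29.7)
[0.0, 0.0, 0.5, 0.2, 0.1, 0.0]
[0.0, 0.0, 1.0, 0.2, 0.1, 0.0]
[0.0, 0.0, 1.5, 0.2, 0.1, 0.0]
[0.0, 0.0, 2.0, 0.2, 0.1, 0.0]
[0.0, 0.0, 2.5, 0.2, 0.1, 0.0]
[0.0, 0.0, 3.0, 0.2, 0.1, 0.0]
[0.0, 0.0, 3.5, 0.2, 0.1, 0.0]
[0.0, 0.0, 3.5, 0.2, 0.1, 0.0]
[0.0, 0.0, 1.0, 0.2, 0.1, 0.0]
[-6.8, 0.0, 0.0, 0.2, 0.1, 0.0]
[-6.7, -0.6, 1.1, -8.8, 0.1, 0.1]
[-6.6, -1.1, 2.2, -17.8, 0.1, 0.1]
[-6.5, -1.6, 3.2, -26.8, 0.1, 0.1]
[-6.4, -2.2, 4.3, -35.8, 0.1, 0.1]
[-6.3, -2.7, 5.4, -44.8, 0.1, 0.1]
[-6.2, -3.3, 6.5, -53.8, 0.1, 0.1]
[-6.1, -3.8, 7.5, -62.8, 0.0, 0.1]
[-6.0, -4.4, 8.6, -71.8, 0.0, 0.1]
[-5.9, -4.9, 9.7, -80.8, 0.0, 0.1]
[-5.8, -5.5, 10.7, -89.8, 0.0, 0.1]
```

Request:
play_rows --pt "0 0 0.5 0 0 0" --pt "0 0 1 0 0 0" --pt "0 0 1.5 0 0 0" --pt "0 0 2 0 0 0" --pt "0 0 2.5 0 0 0" --pt "0 0 3 0 0 0" --pt "0 0 3.5 0 0 0" --pt "0 0 3.5 0 0 0" --pt "0 0 1 0 0 0" --pt "-4 0 0 0 0 0" --pt "-6.7 -0.6 1 -8.8 0 0" --pt "-6.6 -1.1 2.2 -17.8 0 0" --pt "-6.5 -1.6 3.2 -26.8 0 0" --pt "-6.4 -2.2 4.3 -35.8 0 0" --pt "-6.3 -2.7 5.4 -44.8 0 0" --pt "-6.2 -3.3 6.5 -53.8 0 0" --pt "-6.1 -3.8 7.5 -62.8 0 0" --pt "-6 -4.4 8.6 -71.8 0 0" --pt "-5.9 -4.9 9.7 -80.8 0 0" --pt "-5.8 -5.5 10.7 -89.8 0 0"

```text
clock: 12.95
eef_pos: [0.5365, -0.0022, 0.0802]
ee_rot: [-0.411, 1.532, 0.408]
wrist_force: [-0.2, 0.1, -0.1]
finger_gap: 0.0106
```

```bash
python3 - <<'E'
from h import *
show(); rail('pics/t5.png'); im=cv2.imread('pics/t5.png')[:,:,::-1]
a=cams.snapshot('side')
v=np.hstack([cv2.resize(a[150:300,180:390],None,fx=1.9,fy=1.9),cv2.resize(im[150:300,180:390],None,fx=1.9,fy=1.9)])
cv2.imwrite('pics/s5.png',v[:,:,::-1])
t=29.7;c=(.6144,-.027)
w=[(*railpt(c,t,-.055,.06),.03,t),(*railpt(c,t,-.055,.06),.010,t)]
for r in rows(w): print(r)
E
```

```text
t 12.95 p [ 0.5365 -0.0022  0.0802] psi 30.0 xax [ 0.    -0.002 -1.   ] F [-0.2  0.1 -0.1] gap 0.0106
blob [676.8 -22.  115.3 376.6] th 0.0 jig mm [-21.2  -0.5]
[5.0, 0.0, 0.1, 0.1, -0.1, 0.1]
[7.0, 0.0, 0.1, 0.1, -0.1, 0.1]
```

View pics/s5.png

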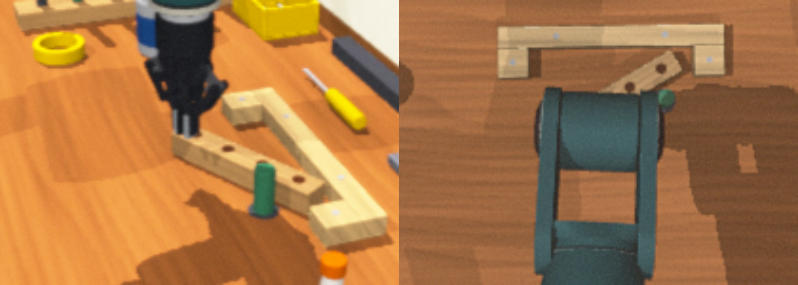

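The rail's right end is now behind the post, with its far corner near the fence in front of the right stop. I'll open the jaws, descend in front of the left half and swing it in.

Request:
play_rows --pt "0 0 0 0 0 0" --pt "0 0 0 0 0 0" --pt "1 0 0 0 0 0" --pt "3 0 0 0 0 0" --pt "5 0 0 0 0 0" --pt "7 0 0 0 0 0" --pt "7 0 0 0 0 0" --hand -1

```text
clock: 13.92
eef_pos: [0.5353, -0.0026, 0.0078]
ee_rot: [-0.408, 1.536, 0.407]
wrist_force: [-0.2, -0.2, 0.9]
finger_gap: 0.0858
```

```bash
python3 - <<'E'
from h import *
show()
c=np.array((.6144,-.027)); th=29.7
cor=railpt(c,th,0,-.09)
w=[(*railpt(c,th,x,.06),.010,th) for x in (-.045,-.037,-.031)]
for i in range(1,16):
    t=th-28.2*i/15; c2=railpt(cor,t,0,.09); w.append((*railpt(c2,t,-.031,.06),.010,t))
for r in rows(w): print(r)
print(c2-J)
E
```

```text
t 13.93 p [ 0.5353 -0.0026  0.0078] psi 29.7 xax [-0.003 -0.002 -1.   ] F [-0.2 -0.2  0.9] gap 0.0858
[-0.2, 0.0, 1.2, 0.0, -0.2, 0.0]
[-0.2, 0.0, 2.0, 0.0, -0.2, 0.0]
[-0.2, 0.0, 2.6, 0.0, -0.2, 0.0]
[-0.2, 0.1, 3.1, 1.9, -0.2, 0.0]
[-0.2, 0.1, 3.6, 3.8, -0.2, 0.0]
[-0.2, 0.2, 4.1, 5.7, -0.2, 0.0]
[-0.2, 0.2, 4.6, 7.6, -0.2, 0.0]
[-0.2, 0.3, 5.1, 9.4, -0.2, 0.0]
[-0.2, 0.3, 5.6, 11.3, -0.2, 0.0]
[-0.2, 0.3, 6.1, 13.2, -0.2, 0.0]
[-0.2, 0.2, 6.6, 15.1, -0.2, 0.0]
[-0.2, 0.2, 7.1, 17.0, -0.2, 0.0]
[-0.2, 0.2, 7.6, 18.8, -0.2, 0.0]
[-0.3, 0.1, 8.1, 20.7, -0.2, 0.0]
[-0.3, 0.0, 8.6, 22.6, -0.2, 0.0]
[-0.3, -0.1, 9.0, 24.5, -0.2, 0.0]
[-0.3, -0.2, 9.5, 26.4, -0.2, 0.0]
[-0.3, -0.4, 10.0, 28.2, -0.2, 0.0]
[-0.04136465  0.00629232]
```

Request:
play_rows --pt "-0.2 0 1.2 0 0 0" --pt "-0.2 0 2 0 0 0" --pt "-0.2 0 2.6 0 0 0" --pt "-0.2 0.1 3.1 1.9 0 0" --pt "-0.2 0.1 3.6 3.8 0 0" --pt "-0.2 0.2 4.1 5.7 0 0" --pt "-0.2 0.2 4.6 7.6 0 0" --pt "-0.2 0.3 5.1 9.4 0 0" --pt "-0.2 0.3 5.6 11.3 0 0" --pt "-0.2 0.3 6.1 13.2 0 0" --pt "-0.2 0.2 6.6 15.1 0 0" --pt "-0.2 0.2 7.1 17 0 0" --pt "-0.2 0.2 7.6 18.8 0 0" --pt "-0.2 0.1 8.1 20.7 0 0" --pt "-0.2 0 8.6 22.6 0 0" --pt "-0.2 -0.1 9 24.5 0 0" --pt "-0.2 -0.2 9.5 26.4 0 0" --pt "-0.2 -0.4 10 28.2 0 0" --pt "-0.2 -0.4 10 28.2 0 0"

```text
clock: 16.3
eef_pos: [0.6244, 0.0435, 0.0093]
ee_rot: [-0.022, 1.574, 0.019]
wrist_force: [0.2, -0.4, -0.1]
finger_gap: 0.0853
```

```bash
python3 - <<'E'
from h import *
show(); im=cams.snapshot('top')
a=cams.snapshot('side')
v=np.hstack([cv2.resize(a[150:300,180:390],None,fx=1.9,fy=1.9),cv2.resize(im[150:300,180:390],None,fx=1.9,fy=1.9)])
cv2.imwrite('pics/s6.png',v[:,:,::-1])
E
```

```text
t 16.3 p [0.6244 0.0435 0.0093] psi 1.5 xax [-0.003 -0.002 -1.   ] F [ 0.2 -0.4 -0.1] gap 0.0853
```

View pics/s6.png

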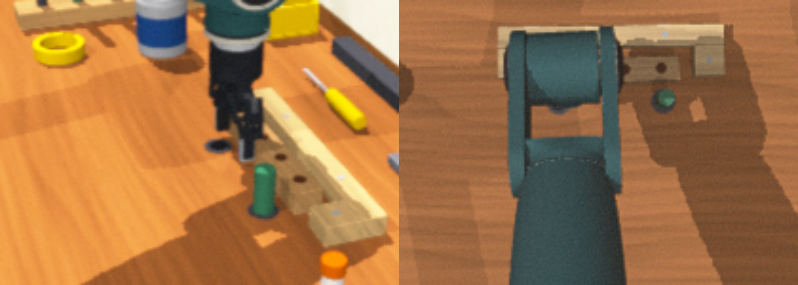

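The rail has swung round nearly parallel to the fence, behind the post and between the stops. I'll back off, recentre and line-push it home.

Request:
play_rows --pt "0 0 -1 0 0 0" --pt "0 -2.5 -1.2 0.8 0 0" --pt "0 -5.3 -1.2 1.5 0 0" --pt "0 -5.3 -0.8 1.5 0 0" --pt "0 -5.3 -0.3 1.5 0 0" --pt "0 -5.3 0.1 1.5 0 0" --pt "0 -5.3 0.5 1.5 0 0" --pt "0 -5.3 0.9 1.5 0 0" --pt "0 -5.3 1.3 1.5 0 0" --pt "0 -5.3 1.6 1.5 0 0" --pt "0 -5.3 1.9 1.5 0 0" --pt "0 -5.3 1.9 1.5 0 0"

```text
clock: 17.9
eef_pos: [0.6448, -0.009, 0.0093]
ee_rot: [-0.002, 1.574, -0.001]
wrist_force: [1.0, -0.3, 0.4]
finger_gap: 0.0856
```

```bash
python3 -c "
from h import *
show()"
```

```text
t 17.9 p [ 0.6448 -0.009   0.0093] psi 0.1 xax [-0.003 -0.002 -1.   ] F [ 1.  -0.3  0.4] gap 0.0856
```

Request:
play_rows --pt "0 0 0.1 0 0 0" --pt "0 0 0.2 0 0 0" --pt "0 0 0.2 0 0 0"

```text
clock: 18.27
eef_pos: [0.6466, -0.009, 0.0092]
ee_rot: [-0.002, 1.575, -0.001]
wrist_force: [-3.3, 1.1, 1.1]
finger_gap: 0.0852
```

Request:
play_rows --pt "0 0 0.1 0 0 0" --pt "0 0 0.1 0 0 0"

```text
clock: 18.52
eef_pos: [0.6466, -0.009, 0.0092]
ee_rot: [-0.002, 1.577, -0.001]
wrist_force: [-15.1, 0.9, 7.9]
finger_gap: 0.0858
```

At 15 N the tool no longer advances, so the rail is firmly on the fence. I'll back off, rise and look.

Request:
play_rows --pt "0 0 -0.1 0 0 0" --pt "0 0 -0.5 0 0 0" --pt "0 0 -2 0 0 0" --pt "-3 0 -3 0 0 0" --pt "-8 0 -4 0 0 0" --pt "-12 3 -7 0 0 0" --pt "-14 8 -10 0 0 0" --pt "-15 13 -13 0 0 0" --pt "-16 18 -16 0 0 0" --pt "-16 23 -18 0 0 0" --pt "-16 28 -20 0 0 0" --pt "-16 31 -22 0 0 0" --pt "-16 31 -22 0 0 0"

```text
clock: 20.15
eef_pos: [0.4256, 0.3023, 0.1699]
ee_rot: [-0.004, 1.577, 0.002]
wrist_force: [0.5, -0.1, 0.2]
finger_gap: 0.0851
```

```bash
python3 - <<'E'
from h import *
show(); im=cams.snapshot('top'); a=cams.snapshot('side'); wv=cams.snapshot('wrist')
v=np.vstack([cv2.resize(a[160:290,260:400],(480,446),interpolation=cv2.INTER_CUBIC)[:, :],])
t=cv2.resize(im[155:215,225:360],(600,267),interpolation=cv2.INTER_CUBIC)
o=np.zeros((560,600,3),np.uint8); o[:267]=t; s=cv2.resize(a[185:285,280:400],(342,285),interpolation=cv2.INTER_CUBIC); o[270:555,:342]=s; o[270:555,345:600]=cv2.resize(im[100:270,100:450],(255,285))
cv2.imwrite('pics/s7.png',o[:,:,::-1])
cal=cams.get_calibration('top')
# dark drill holes on the rail top
hsv=cv2.cvtColor(cv2.resize(im,None,fx=3,fy=3,interpolation=cv2.INTER_CUBIC),cv2.COLOR_RGB2HSV)
m=(hsv[:,:,2]<110).astype(np.uint8); k=np.zeros_like(m); k[172*3:194*3,245*3:342*3]=m[172*3:194*3,245*3:342*3]
n,_,st,ce=cv2.connectedComponentsWithStats(k)
for i in range(1,n):
    if 30<st[i,4]<500: print(st[i,4],((ce[i]-1)/3).round(1),(cast(cal,(ce[i]-1)/3,.034)[0,:2]-J).round(4))
# bystanders
old=cv2.imread('pics/top0.png')[:,:,::-1].astype(int); d=np.abs(im.astype(int)-old).sum(2)
for nme,(u,w) in dict(tin=(146,195),tape=(139,254),stub=(422,242),glue=(424,217),jar=(407,169)).items(): print(nme,(d[w-18:w+18,u-18:u+18]>60).sum())
E
```

```text
t 20.15 p [0.4256 0.3023 0.1699] psi 0.2 xax [-0.006 -0.001 -1.   ] F [ 0.5 -0.1  0.2] gap 0.0851
38 [329.7 174.6] [-0.0051 -0.1217]
195 [248.6 182. ] [-0.0251  0.1326]
147 [317.6 179.5] [-0.0199 -0.0836]
188 [330.1 182.3] [-0.0293 -0.1223]
138 [260.1 180.1] [-0.0197  0.0963]
154 [279.2 180. ] [-0.02    0.0365]
154 [298.4 179.7] [-0.0199 -0.0238]
123 [317.9 186.5] [-0.0423 -0.084 ]
183 [259.6 187.4] [-0.0427  0.0982]
tin 29
tape 997
stub 0
glue 0
jar 1
```

View pics/s7.png

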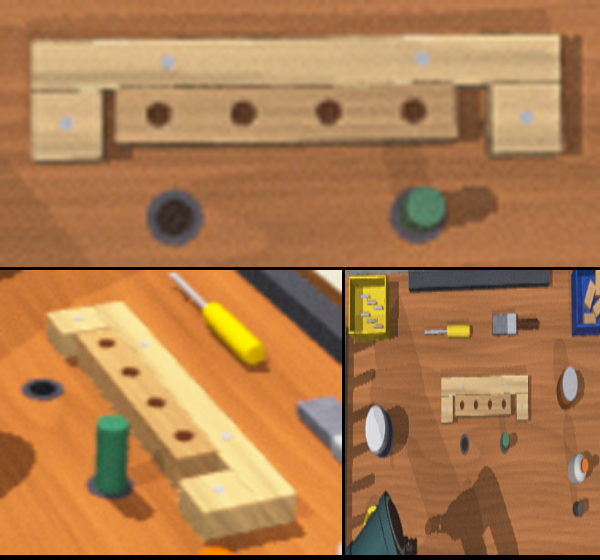

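The rail lies flush along the fence. All four drill holes sit at jig x ≈ -20 mm and the centre is at y ≈ +6 mm. The large image change at the tape is the arm hanging over it, so I'll check the tape in the side view and then hand in.

```bash
python3 - <<'E'
from h import *
def yel(im):
    h=cv2.cvtColor(np.ascontiguousarray(im),cv2.COLOR_RGB2HSV)[160:190,190:232]; y,x=np.nonzero((h[:,:,0]>22)&(h[:,:,0]<34)&(h[:,:,1]>180)); return len(x),x.mean(),y.mean()
print(yel(cv2.imread('pics/side0.png')[:,:,::-1]),yel(cams.snapshot('side')))
show(); print(manip.sign_off())
E
```

```text
(371, np.float64(20.339622641509433), np.float64(14.90566037735849)) (370, np.float64(20.394594594594594), np.float64(14.902702702702703))
t 20.35 p [0.4276 0.3003 0.17  ] psi 0.0 xax [-0.006 -0.002 -1.   ] F [0.2 0.4 1.7] gap 0.0855
the job is handed in; nothing more can be done
None
```

The rail is in the bay, flush along the back fence behind the green post, and the job is handed in at about 20 s of the 67 s allowed. I only pushed it. I turned it to 30°, slid it lengthwise so the right end went in behind the post, swung the left end in, and pressed it home with both fingers to about 15 N.

**Last checks:**
- **Position:** the four drill holes lie at jig x = -19.7 to -20.0 mm, where -20 is flush. The rail's centre is at y ≈ +6 mm. The jig position behind these figures is good to about 2 mm.
- **Rail flat:** it looks flat in the side view. I did not measure lift or tilt separately.
- **Bystanders:** the tin, glue, stub and jar look unchanged in the top view. My top-view comparison flagged the tape, but only because the arm was hanging over it; the side view shows it unmoved to within 0.1 px.
- **Arm:** it was parked clear at a height of 0.17 m, touching nothing.

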